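# Load a leg on the parts carrier and hold it over the assembly mat

### The arm

A 7-joint arm with a two-finger parallel gripper is mounted at the origin on the work surface. World frame = base frame: x ahead of the robot, y to its left, z up, the work surface at z = 0. Lengths are in m, angles in rad, forces in N, time in s.
With the tool pointing down it reaches from about 0.425 to 1.025 m from the base axis. Payload 9.4 kg.
Tool frame: the origin (TCP) lies at the centre of the arm's flange, where the gripper is bolted on; the fingertips stand 186 mm ahead of it and the grasp point (between the pads) lies 167 mm ahead of it; z points along the fingers, y is the line along which they close (so a half turn about z gives the same grasp; the last joint's range is limited). The gripper opens to 93 mm and grips with 3 to 60 N. Pads are 15 mm wide; open, the fingers measure 128 mm over their backs; the gripper's body (75 mm by 188 mm) begins 65 mm behind the grasp point.
Start: joints at [-1.216, 0.599, -0.003, 1.599, 0.002, 0.943, -0.08], TCP at [0.303, 0.658, 0.405] pointing down, gripper open.
Joint ranges: [-2.57, 2.57], [-0.35, 1.97], [-1.29, 1.29], [0.11, 2.56], [-1.05, 4.19], [0.11, 1.86], [-2.63, 2.63]. Speed limits (rad/s): [2.22, 2.22, 3.01, 3.01, 3.14, 3.14, 3.14].

### API

Orientations are given as a 3x3 rotation matrix whose columns are the frame's x, y, z axes.
In Python, from rig import bot gives the robot as it stands. The module is installed in compiled form; this text tells all that it offers.
- The arm moves only by the tool drive_tool, never from a script. Its argument "rows" is one flat list of numbers, 6 for each row, row after row: the shift along the tool's x, y, z in cm, then the turn, a rotation vector about the tool's x, y, z in degrees. A call has 1 to 10 rows; each row is the pose to reach, as a shift and turn from the pose commanded when the call began, along the tool's axes at that moment; what a row does not reach only later rows make up. A row lasts 1/12 s, in which the tool goes at most 41.7 mm and 7.16 degrees, less where a joint would pass 70% of its speed; a pose out of reach is approached as far as the arm can. A call with a gripper value outside its range is refused whole. "jaw" is the gripper command: -1 is shut, 1 is fully open, values between are in proportion, set as the call begins (left out, the last holds). The fingers move at their own pace and stop on an object; the grip force is fixed at half the most. Time passes only in rows, so rows that repeat a pose let the fingers close. It gives the time, the measured TCP pose, the force, the opening and the grip force at its end, in the units of the state.
- bot.get_obs(): the state, without advancing time (a new reading comes with each control period).
- bot.camera(name): name is "scene" or "top"; returns a dict with "image" (420x560x3 uint8, red, green, blue), "depth" (420x560 float32, m along the optical axis (not along the pixel's ray), 0 where there is no reading), "fx", "fy", "cx", "cy" (pixels), "R" (3x3) and "t" (3): a world point X has camera coordinates R X + t. Camera axes: x right, y down, z forward; pixel columns grow to the right and rows downward; lengths in m; the calibration is good to about 2 mm. A picture is of the moment at which its call begins.
- bot.job_done(): hands the job in; it is judged then, once.
The state is a dict: "t": time; "qpos": joint angles; "dq": joint speeds; "joint_torque": joint torques, N m; "ee_pos": TCP position; "tool_rot": TCP orientation; "contact_force": force on the tool from outside, world axes, zero at the start; "torque": the same for the moment, N m; "grip_width": finger opening in m; "grip_force": force on a finger pad.
Only numpy, scipy, OpenCV 4.12 (cv2) and the standard library are available. Lean on these libraries where they do the work, as an engineer would, in place of code of your own. Each camera call takes 0.05 s, during which the arm holds its last target. There are 200 camera calls.

### The job

Lay the standing wooden furniture leg on its side in the two-saddle cradle of the white carrier tray and let go of it; lower it in, do not drop it. Then lift the tray by its central handle without letting the loose red ball knob roll out of its pocket or the leg come out of its cradle, carry it over the middle of the green mat, and finish while holding it there, level and still, its underside about 10 cm above the mat. Leave everything else on the bench alone.

Things in the scene. Friction and masses are not known exactly. Their poses are not given: they have to be found in the camera images.
- tray: loose carrier tray with a white floor and dark edging, about 0.42 kg, 262 (x) by 182 (y) mm, floor 8 thick, edging 12 high. Origin at the centre of its underside; x runs from the cradle side (-x) over the handle to the ball pocket (+x), z up. The cradle's long direction and the handle both run along y
- tray_handle (a point): centre of the top edge of the tray's upright dark wooden handle board, 85 above the tray's underside, above the tray's origin. The board is 16 thick (x), 56 long (y), and solid down to the tray's floor
- tray_cradle (a point): where the middle of the leg's axis belongs when it lies in the cradle: 90 from the tray's origin towards -x, 40 above its underside. The leg lies along the tray's y (either end first) in two V saddles of 90 degrees, each 10 thick, centred 38 either side of this point, with the tops of the V just below the leg's axis, mouth 41 wide; between the saddles is a gap of 66, free down to the tray's floor 32 below this point
- tray_pocket (a point): centre of the floor of the round ball pocket, 70 from the tray's origin towards +x, 8 above its underside; blue rim of inner diameter 50, 6 high
- knob_center (a point): centre of the loose red ball knob, diameter 40, about 26 g, free to roll in the pocket; it climbs over the rim at about 45 degrees of tilt
- leg: turned reddish wooden furniture leg, a plain cylinder of diameter 30, 110 long, about 60 g, standing free on its brass-ringed end. Origin at the centre of that end, z along its axis towards the other end
- leg_mid (a point): middle of the leg's axis, 55 from either end
- mat: green mat fixed on the bench, 260 x 200 x 3 thick; origin at the centre of its underside. It and the tray lie on opposite sides of the leg, either one on the left
- sanding_block: bystander, to be left alone: cork sanding block, 75 x 45 x 25, origin at the centre of its underside
- tape_measure: bystander, to be left alone: yellow tape measure, 65 x 35 x 60 tall, origin at the centre of its underside
- glue: bystander, to be left alone: white glue bottle, diameter 60, 160 tall, origin at the centre of its underside
- screw_jar: bystander, to be left alone: glass jar with steel cap, diameter 66, 80 tall, origin at the centre of its underside
- hammer: bystander, to be left alone: hammer lying on the bench, 280 long along its x
- mug: bystander, to be left alone: blue mug, diameter 80, 90 tall, origin at the centre of its underside

How it is judged:
On the way:
1. the leg lies in the tray's cradle, let go, while the tray still stands on the bench (x of leg_mid in the frame of tray_cradle between -0.006 and 0.006 m and y of leg_mid in the frame of tray_cradle between -0.02 and 0.02 m and z of leg_mid in the frame of tray_cradle between -0.006 and 0.006 m and angle between the z axis of leg and the y axis of tray, either way round below 0.12 rad and contact force between the fingers and leg below 0.1 N and distance between knob_center and tray_pocket below 0.026 m and height (world z) of tray below 0.008 m and angle between tray's own z axis and vertical below 0.05 rad and linear speed of leg below 0.03 m/s), for 0.3 s.
At the end, for the whole second after the job is handed in: Held still (under 3 cm/s), level within 0.1 rad, underside 6 to 14 cm above the mat, centre within 4 cm of the mat's; ball in its pocket; leg in the cradle, not touched by the fingers, within 20 mm lengthwise, 6 mm sideways and in height, axis within 0.12 rad (x of leg_mid in the frame of tray_cradle between -0.006 and 0.006 m and y of leg_mid in the frame of tray_cradle between -0.02 and 0.02 m and z of leg_mid in the frame of tray_cradle between -0.006 and 0.006 m and angle between the z axis of leg and the y axis of tray, either way round below 0.12 rad and contact force between the fingers and leg below 0.1 N and distance between knob_center and tray_pocket below 0.026 m and horizontal distance between tray and mat below 0.04 m and height (world z) of tray between 0.065 and 0.145 m and angle between tray's own z axis and vertical below 0.1 rad and linear speed of tray below 0.03 m/s and angular speed of tray below 0.15 rad/s and contact force between the fingers and tray above 1.5 N); the arm keeps its last pose, push and grip.
It fails at once if the ball knob leaves its pocket (distance between knob_center and tray_pocket above 0.034 m).
It fails at once if the leg is dropped (falls free faster than 0.8 m/s, about 3 cm) (contact force between the fingers and leg below 0.1 N and linear speed of leg above 0.8 m/s).
It fails at once if another thing on the bench is shifted more than 3 cm (distance of any of sanding_block, tape_measure, glue, screw_jar, hammer, mug from where it was at the start of the episode above 0.03 m).
It also fails if it takes over 64 s, if anything falls off the work surface, if the arm or the gripper's body presses on something with over 40 N, if the wrist force passes 120 N, or if a joint passes its speed limit or range.

## Working session

There is one attempt and no reset: what is moved stays moved. The work goes in short steps, Python scripts to look and compute and a tool call to move; the robot and the scene stay as the last step left them, time stands still between calls to the robot, and variables do not carry over. Pictures are saved under pics/ and viewed, at most 10 in all, crops included, and the job is handed in when it is done.

Besides the shell and the picture viewer there is one more tool, called after "Call:" by a JSON object that holds its "fn" and its "kwargs", one argument or row to a line. drive_tool: Moves the arm, as the interface text tells. Its arguments: {"type":"object","properties":{"rows":{"type":"array"},"jaw":{"type":"number"}},"required":["rows"]}

```bash
mkdir -p pics
cat > h.py <<'E'
import numpy as np, cv2
from rig import bot
def cloud(c):
    d=c["depth"]; v,u=np.mgrid[:420,:560]
    P=np.stack([(u-c["cx"])/c["fx"]*d,(v-c["cy"])/c["fy"]*d,d],-1)
    return (P-c["t"])@c["R"]   # R^T(p-t)
def save(c,n): cv2.imwrite("pics/"+n,c["image"][:,:,::-1])
E
python3 - <<'E'
from h import *
np.set_printoptions(precision=4,suppress=True)
for n in ("scene","top"):
    c=bot.camera(n); save(c,n+"0.png"); np.savez(n+"0.npz",P=cloud(c),**c)
    print(n,c["fx"],c["R"],-c["R"].T@c["t"])
o=bot.get_obs(); print(o["t"],o["ee_pos"],o["tool_rot"],o["grip_width"],o["contact_force"])
E
```

```text
scene 399.2429069269488 [[ 0.4273  0.9039  0.0191]
 [ 0.6564 -0.2957 -0.6941]
 [-0.6218  0.3091 -0.7196]] [ 1.3732 -0.3802  0.9527]
top 427.3948336515862 [[ 0.0179 -0.9997  0.0172]
 [-0.9982 -0.0189 -0.0569]
 [ 0.0572 -0.0161 -0.9982]] [0.5175 0.0197 1.3049]
0.1 [0.3033 0.6583 0.404 ] [[-0.9083  0.4184 -0.0005]
 [ 0.4184  0.9083 -0.0013]
 [-0.0001 -0.0014 -1.    ]] 0.0931400577318446 [ 0.5435 -0.6469  0.2924]
```

View pics/scene0.png

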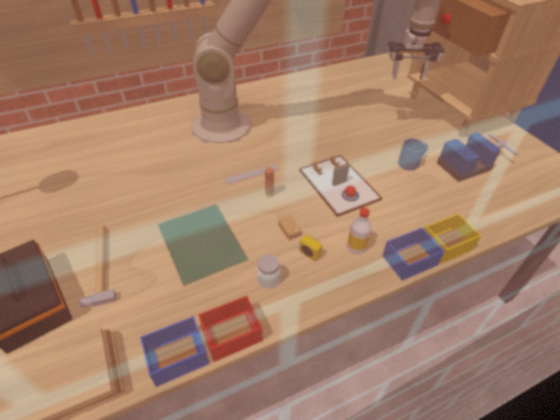

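View pics/top0.png

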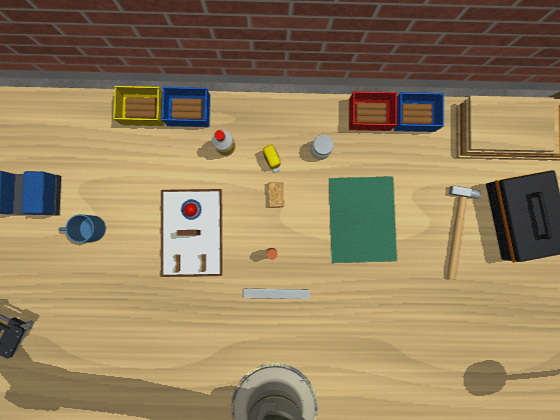

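The top view shows the tray at left, about (161–221, 190–276), with the ball at (191,210), the handle at (188,233) and the cradle at (178–203, 262). The leg is at (271,254) and the mat at (330–396, 178–262). Next I measure them from the depth cloud.

Run:
```python
from h import *
np.set_printoptions(precision=4,suppress=True)
D=np.load("top0.npz"); P=D["P"]; I=D["image"].astype(int)
def reg(u0,v0,u1,v1,z0,z1,m=None):
    Q=P[v0:v1,u0:u1]; k=(Q[...,2]>z0)&(Q[...,2]<z1)
    if m is not None: k&=m[v0:v1,u0:u1]
    q=Q[k]; r=cv2.minAreaRect((q[:,:2]*1000).astype(np.float32)); return len(q),q.mean(0),q.min(0),q.max(0),r
hsv=cv2.cvtColor(D["image"],cv2.COLOR_RGB2HSV)
print("bench z",np.median(P[300:330,100:200,2]),np.median(P[240:260,300:320,2]))
print("trayfloor",np.median(P[245:255,170:215,2]))
print("tray",reg(155,184,228,282,.005,.016))
print("handle",reg(165,220,215,246,.06,.1))
print("cradle",reg(165,250,215,276,.022,.06))
print("knob",reg(175,195,210,225,.03,.06,(hsv[...,1]>170)))
print("leg",reg(255,235,290,270,.1,.13)); print("leg all",reg(255,235,290,270,.02,.13))
m=(hsv[...,0]>60)&(hsv[...,0]<95)&(hsv[...,1]>80)
print("mat",reg(320,165,410,275,-.01,.02,m))
for n,b in dict(cork=(262,178,290,212),ruler=(238,284,315,303),tape=(260,140,284,174),glue=(208,125,240,158),jar=(308,132,336,162),mug=(55,210,110,245)).items():
    print(n,reg(*b,.008,.2)[1:4])
c=bot.camera("top"); big=cv2.resize(c["image"][160:310,140:330],None,fx=4,fy=4,interpolation=cv2.INTER_CUBIC); cv2.imwrite("pics/crop.png",big[:,:,::-1])
```

```text
bench z 7.824382527311344e-05 0.00013156363415043704
trayfloor 0.008215834006376085
tray (4436, array([0.5151, 0.2594, 0.0093]), array([0.367 , 0.1532, 0.005 ]), array([0.6603, 0.3702, 0.016 ]), ((514.1107177734375, 261.81298828125), (293.08782958984375, 216.35166931152344), 0.3227763772010803))
handle (116, array([0.5148, 0.2583, 0.0844]), array([0.5066, 0.2298, 0.0601]), array([0.5218, 0.2859, 0.0895]), ((514.1791381835938, 257.8450012207031), (14.220602989196777, 56.01826477050781), 1.1123548746109009))
cradle (123, array([0.4253, 0.2534, 0.0315]), array([0.4006, 0.2119, 0.0223]), array([0.4516, 0.2996, 0.0433]), ((425.2384338378906, 255.85874938964844), (49.89244842529297, 86.98930358886719), 2.172353744506836))
knob (125, array([0.5827, 0.2584, 0.0428]), array([0.5657, 0.2417, 0.0313]), array([0.6016, 0.2782, 0.0518]), ((583.3953857421875, 259.3376159667969), (36.98386764526367, 33.590511322021484), 46.56376266479492))
leg (90, array([0.4589, 0.0148, 0.1104]), array([0.4449, 0.0009, 0.1054]), array([0.4728, 0.0289, 0.1172]), ((458.78961181640625, 14.969131469726562), (27.1968955
[... 432 characters left out ...]
.7565612792969, 197.30068969726562), 2.707516670227051))
cork (array([0.6343, 0.006 , 0.0252]), array([ 0.5977, -0.021 ,  0.0095]), array([0.6729, 0.0277, 0.0339]))
ruler (array([0.3373, 0.0083, 0.0088]), array([ 0.3207, -0.0867,  0.0081]), array([0.3536, 0.0935, 0.0123]))
tape (array([0.7408, 0.0202, 0.0541]), array([ 0.706, -0.005,  0.008]), array([0.7923, 0.0472, 0.0666]))
glue (array([0.771 , 0.158 , 0.1052]), array([0.7501, 0.1323, 0.0081]), array([0.8434, 0.2175, 0.1651]))
jar (array([ 0.7711, -0.1252,  0.0693]), array([ 0.7437, -0.1694,  0.0083]), array([ 0.8302, -0.0954,  0.0869]))
mug (array([0.5227, 0.5632, 0.0541]), array([0.4818, 0.5166, 0.008 ]), array([0.5746, 0.6611, 0.0965]))
```

View pics/crop.png

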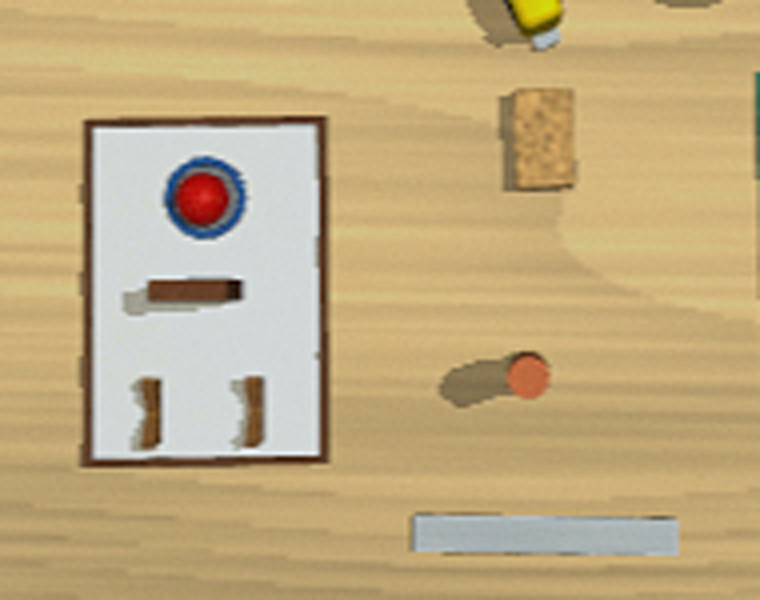

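The measurements agree with the given sizes: tray centre (0.514, 0.258) at about 1.1° yaw, leg (0.459, 0.015), mat (0.564, -0.259). I'll grasp the leg with the tool tilted 45°, lift it, turn it 90° about world x, and lower it into the cradle.

```bash
cat >> h.py <<'E'
from scipy.spatial.transform import Rotation as Ro
def tool(tilt,yaw=0):
    "tool y=world x, tool x=world y, z down; tilt deg about world x (+ : tool points to +y), then yaw deg about world z"
    B=np.array([[0,1,0],[1,0,0],[0,0,-1.]])
    return Ro.from_euler('z',yaw,degrees=True).as_matrix()@Ro.from_euler('x',tilt,degrees=True).as_matrix()@B
def tcp(grasp,R): return np.array(grasp)-.167*R[:,2]
def rows(*wps):
    o=bot.get_obs(); p0=o["ee_pos"]; R0=o["tool_rot"]
    for p,R in wps:
        s=R0.T@(np.array(p)-p0)*100; r=np.degrees(Ro.from_matrix(R0.T@R).as_rotvec()); print(np.round(np.r_[s,r],2).tolist())
def st():
    o=bot.get_obs(); print(round(o["t"],2),o["ee_pos"].round(4),"grasp",(o["ee_pos"]+.167*o["tool_rot"][:,2]).round(4),"z",o["tool_rot"][:,2].round(3),"y",o["tool_rot"][:,1].round(3),"q",o["qpos"].round(2),"F",o["contact_force"].round(1),o["grip_width"].round(3),o["grip_force"])
E
python3 - <<'E'
from h import *
R=tool(0); print(tool(45))
rows(((.52,.30,.40),R),((.47,-.12,.38),R),((.47,-.16,.30),tool(45)))
E
```

```text
[[ 0.          1.          0.        ]
 [ 0.70710678  0.          0.70710678]
 [ 0.70710678  0.         -0.70710678]]
[-34.67, -23.48, 0.44, -0.05, 0.04, 65.26]
[-47.7, -63.72, 2.48, -0.05, 0.04, 65.26]
[-49.38, -67.34, 10.49, -25.62, 39.97, 61.71]
```

Call:
{"fn": "drive_tool", "kwargs": {
  "rows": [-34.7,-23.5,0.4,0,0,65,-34.7,-23.5,0.4,0,0,65,-34.7,-23.5,0.4,0,0,65,-34.7,-23.5,0.4,0,0,65,-34.7,-23.5,0.4,0,0,65,-34.7,-23.5,0.4,0,0,65,-34.7,-23.5,0.4,0,0,65,-34.7,-23.5,0.4,0,0,65,-34.7,-23.5,0.4,0,0,65,-34.7,-23.5,0.4,0,0,65],
  "jaw": 1
}}

```text
t: 0.98
ee_pos: [0.5195, 0.3002, 0.4007]
tool_rot: [[0.003, 1.0, -0.0], [1.0, -0.003, -0.0], [-0.0, -0.0, -1.0]]
contact_force: [-0.7, 0.3, 0.4]
grip_width: 0.093
grip_force: 0.0
```

Run:
```python
from h import *
st(); rows(((.47,-.12,.38),tool(0)),((.47,-.16,.30),tool(45)))
```

```text
Traceback (most recent call last):
  File "h.py", line 19, in st
    o=bot.get_obs(); print(round(o["t"],2),o["ee_pos"].round(4),"grasp",(o["ee_pos"]+.167*o["tool_rot"][:,2]).round(4),"z",o["tool_rot"][:,2].round(3),"y",o["tool_rot"][:,1].round(3),"q",o["qpos"].round(2),"F",o["contact_force"].round(1),o["grip_width"].round(3),o["grip_force"])
                                                                                                                                                                                                                                              ^^^^^^^^^^^^^^^^^^^^^
AttributeError: 'float' object has no attribute 'round'
```

Call:
{"fn": "drive_tool", "kwargs": {
  "rows": [-20,-3,1,0,0,0,-42,-5,2,0,0,0,-42,-5,2,0,0,0,-42,-5,2,0,0,0,-42,-5,2,0,0,0,-42,-5,2,0,0,0,-42,-5,2,0,0,0,-42,-5,2,0,0,0,-42,-5,2,0,0,0,-42,-5,2,0,0,0]
}}

```text
t: 1.82
ee_pos: [0.471, -0.1134, 0.3811]
tool_rot: [[-0.005, 1.0, 0.0], [1.0, 0.005, 0.0], [0.0, 0.0, -1.0]]
contact_force: [0.0, 0.0, -0.1]
grip_width: 0.0931
grip_force: 0.0
```

```bash
sed -i 's/o\["grip_width"\].round(3)/o["grip_width"]/' h.py
python3 - <<'E'
from h import *
st(); R=tool(45); rows((tcp((.459,-.065,.135),R),R))
E
```

```text
1.82 [ 0.471  -0.1134  0.3811] grasp [ 0.471  -0.1134  0.2141] z [ 0.  0. -1.] y [1.    0.005 0.   ] q [-0.13  0.36  0.33  2.18 -0.19  0.63  0.34] F [ 0.   0.  -0.1] 0.09308596595581506 0.0
[-6.96, -1.23, 12.8, -0.1, 45.0, 0.27]
```

Call:
{"fn": "drive_tool", "kwargs": {
  "rows": [-7,-1.2,12.8,0,45,0,-7,-1.2,12.8,0,45,0,-7,-1.2,12.8,0,45,0,-7,-1.2,12.8,0,45,0,-7,-1.2,12.8,0,45,0,-7,-1.2,12.8,0,45,0,-7,-1.2,12.8,0,45,0,-7,-1.2,12.8,0,45,0,-7,-1.2,12.8,0,45,0,-7,-1.2,12.8,0,45,0]
}}

```text
t: 2.65
ee_pos: [0.4599, -0.1816, 0.253]
tool_rot: [[-0.003, 1.0, -0.003], [0.71, 0.005, 0.705], [0.705, -0.0, -0.71]]
contact_force: [0.6, -0.3, -0.5]
grip_width: 0.093
grip_force: 0.0
```

Run:
```python
from h import *
st(); R=tool(45); rows((tcp((.459,.015,.055),R),R))
save(bot.camera("scene"),"s1.png")
```

```text
2.65 [ 0.4599 -0.1816  0.253 ] grasp [ 0.4594 -0.064   0.1345] z [-0.003  0.705 -0.71 ] y [ 1.     0.005 -0.   ] q [ 0.62  0.69 -0.23  2.14 -0.78  0.85  1.1 ] F [ 0.6 -0.3 -0.5] 0.09302357464470735 0.0
[-0.05, -0.06, 11.2, -0.19, 0.2, 0.18]
```

View pics/s1.png

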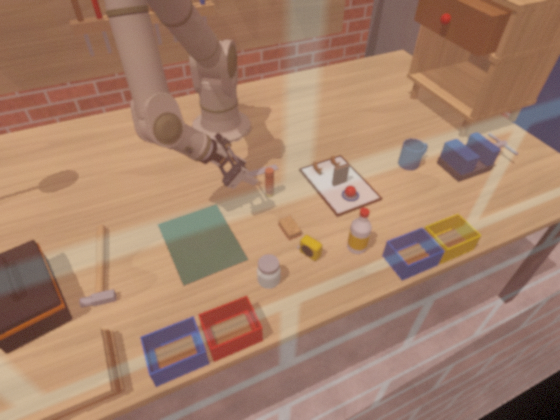

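The tool is tilted 45° behind the leg at (268,180), with its fingers at about (245,180) and open. I'll advance along the tool axis and close.

Call:
{"fn": "drive_tool", "kwargs": {
  "rows": [0,0,2,0,0,0,0,0,4,0,0,0,0,0,6,0,0,0,0,0,8,0,0,0,0,0,9.5,0,0,0,0,0,10.5,0,0,0,0,0,11.2,0,0,0,0,0,11.2,0,0,0]
}}

```text
t: 3.37
ee_pos: [0.4597, -0.1009, 0.1737]
tool_rot: [[-0.005, 1.0, -0.006], [0.708, 0.008, 0.706], [0.706, -0.0, -0.708]]
contact_force: [-0.1, 0.0, 0.5]
grip_width: 0.0927
grip_force: 0.0
```

Call:
{"fn": "drive_tool", "kwargs": {
  "rows": [0,0,0,0,0,0,0,0,0,0,0,0,0,0,0,0,0,0,0,0,0,0,0,0,0,0,0,0,0,0,0,0,0,0,0,0,0,0,0,0,0,0,0,0,0,0,0,0],
  "jaw": -1
}}

```text
t: 4.03
ee_pos: [0.4596, -0.1026, 0.1739]
tool_rot: [[-0.003, 1.0, -0.003], [0.707, 0.004, 0.707], [0.707, 0.0, -0.707]]
contact_force: [0.2, 0.5, -0.5]
grip_width: 0.0437
grip_force: 0.0
```

Run:
```python
from h import *
st(); R=tool(45);R2=tool(0);p=(.44,.1,.19)
rows((tcp((.459,.015,.19),R),R),(tcp(p,R2),R2))
```

```text
4.03 [ 0.4596 -0.1026  0.1739] grasp [0.4591 0.0155 0.0558] z [-0.003  0.707 -0.707] y [1.    0.004 0.   ] q [ 0.58  0.85 -0.38  2.24 -0.97  0.57  1.23] F [ 0.2  0.5 -0.5] 0.04374637501107551 0.0
[9.45, -0.06, -9.53, -0.17, 0.0, 0.18]
[27.28, -1.87, 1.38, -0.09, -45.0, 0.24]
```

Still closing at 44 mm, so a few more rows, then lift.

Call:
{"fn": "drive_tool", "kwargs": {
  "rows": [0,0,0,0,0,0,0,0,0,0,0,0,0,0,0,0,0,0,0,0,0,0,0,0,0,0,0,0,0,0,0,0,0,0,0,0]
}}

```text
t: 4.53
ee_pos: [0.4596, -0.1024, 0.1738]
tool_rot: [[-0.003, 1.0, -0.003], [0.707, 0.005, 0.707], [0.707, -0.0, -0.707]]
contact_force: [-0.1, -0.7, 0.1]
grip_width: 0.0295
grip_force: 30.0
```

Call:
{"fn": "drive_tool", "kwargs": {
  "rows": [0.5,0,-0.5,0,0,0,1.5,0,-1.5,0,0,0,3,0,-3,0,0,0,4.5,0,-4.5,0,0,0,6,0,-6,0,0,0,7.5,0,-7.5,0,0,0,8.7,0,-8.7,0,0,0,9.5,0,-9.5,0,0,0,9.5,0,-9.5,0,0,0]
}}

```text
t: 5.28
ee_pos: [0.4597, -0.1022, 0.3104]
tool_rot: [[-0.006, 1.0, -0.001], [0.708, 0.005, 0.706], [0.706, 0.003, -0.708]]
contact_force: [0.1, 0.3, -0.6]
grip_width: 0.029
grip_force: 30.0
```

Run:
```python
from h import *
st(); R2=tool(0);R3=tool(-45)
rows((tcp((.44,.12,.19),R2),R2),(tcp((.424,.256,.19),R3),R3))
```

```text
5.28 [ 0.4597 -0.1022  0.3104] grasp [0.4594 0.0157 0.1922] z [-0.001  0.706 -0.708] y [1.    0.005 0.003] q [ 0.53  0.57 -0.31  2.2  -0.85  0.83  0.99] F [ 0.1  0.3 -0.6] 0.029007249073411286 29.95632827281952
[19.03, -1.84, 12.4, 0.05, -44.93, 0.34]
[33.58, -3.33, 33.81, 0.19, -89.93, 0.32]
```

Call:
{"fn": "drive_tool", "kwargs": {
  "rows": [1.2,-0.1,0.8,0,-3,0,3.6,-0.3,2.3,0,-8.5,0,6.5,-0.6,4.2,0,-15,0,9.4,-0.9,6.1,0,-22,0,12.4,-1.2,8.1,0,-29,0,15.3,-1.5,10,0,-36,0,17.6,-1.7,11.5,0,-41.5,0,19,-1.8,12.4,0,-45,0,19,-1.8,12.4,0,-45,0]
}}

```text
t: 6.03
ee_pos: [0.4414, 0.1107, 0.3513]
tool_rot: [[-0.007, 1.0, -0.011], [0.998, 0.007, 0.055], [0.056, -0.01, -0.998]]
contact_force: [0.3, -0.1, -2.2]
grip_width: 0.0292
grip_force: 30.0
```

Run:
```python
from h import *
st(); R3=tool(-45,1)
rows((tcp((.424,.256,.16),R3),R3))
```

```text
6.03 [0.4414 0.1107 0.3513] grasp [0.4396 0.12   0.1846] z [-0.011  0.055 -0.998] y [ 1.     0.007 -0.01 ] q [-0.5   0.37  0.2   2.26 -0.26  0.52 -0.08] F [ 0.3 -0.1 -2.2] 0.029199359708232068 29.955713152885437
[25.9, -1.68, 8.79, -0.78, -48.19, -0.35]
```

Call:
{"fn": "drive_tool", "kwargs": {
  "rows": [1.5,-0.1,0.5,0,-3,0,5,-0.3,1.6,0,-9,0,8.5,-0.5,2.6,0,-15,0,12,-0.8,3.7,0,-21,0,15.5,-1,4.8,0,-27,0,19,-1.2,5.9,0,-33.5,0,22,-1.4,6.9,0,-39,0,24.5,-1.5,7.6,0,-43.5,0,25.4,-1.6,7.9,0,-45,0,25.4,-1.6,7.9,0,-45,0]
}}

```text
t: 6.87
ee_pos: [0.4219, 0.3712, 0.2847]
tool_rot: [[-0.018, 1.0, -0.001], [0.745, 0.013, -0.667], [-0.667, -0.012, -0.745]]
contact_force: [-0.9, -0.2, -0.4]
grip_width: 0.0294
grip_force: 30.0
```

Call:
{"fn": "drive_tool", "kwargs": {
  "rows": [0,0,0,0,0,0,0,0,0,0,0,0,0,0,0,0,0,0,0,0,0,0,0,0]
}}

```text
t: 7.2
ee_pos: [0.424, 0.3657, 0.2886]
tool_rot: [[-0.009, 1.0, -0.005], [0.748, 0.004, -0.663], [-0.663, -0.01, -0.748]]
contact_force: [-0.3, -1.0, -0.6]
grip_width: 0.0293
grip_force: 30.0
```

Run:
```python
from h import *
np.set_printoptions(precision=4,suppress=True)
st(); R3=tool(-45,1.1)
rows((tcp((.424,.256,.09),R3),R3))
c=bot.camera("top"); P=cloud(c); im=c["image"]
cv2.imwrite("pics/c2.png",cv2.resize(im[180:300,140:260],None,fx=4.5,fy=4.5,interpolation=cv2.INTER_CUBIC)[:,:,::-1])
s=bot.camera("scene"); Q=cloud(s); cv2.imwrite("pics/s2.png",cv2.resize(s["image"][110:240,230:430],None,fx=4,fy=4,interpolation=cv2.INTER_CUBIC)[:,:,::-1])
np.savez("top2.npz",P=P,im=im); np.savez("sc2.npz",P=Q,im=s["image"])
```

```text
7.2 [0.424  0.3657 0.2886] grasp [0.4232 0.2549 0.1637] z [-0.005 -0.663 -0.748] y [ 1.     0.004 -0.01 ] q [-1.3   0.77  0.6   1.96  0.13  1.04 -0.82] F [-0.3 -1.  -0.6] 0.029334151012388125 29.957637190818787
[5.97, -0.15, 5.47, -1.03, -3.44, -0.26]
```

View pics/s2.png

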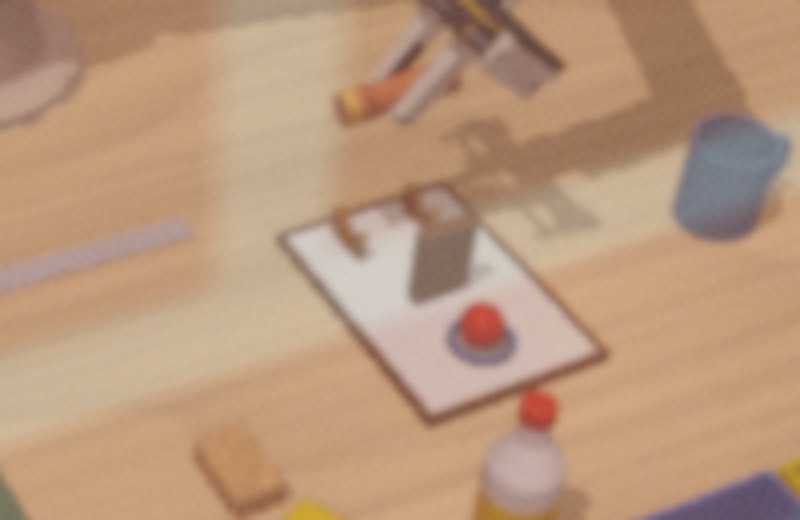

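View pics/c2.png

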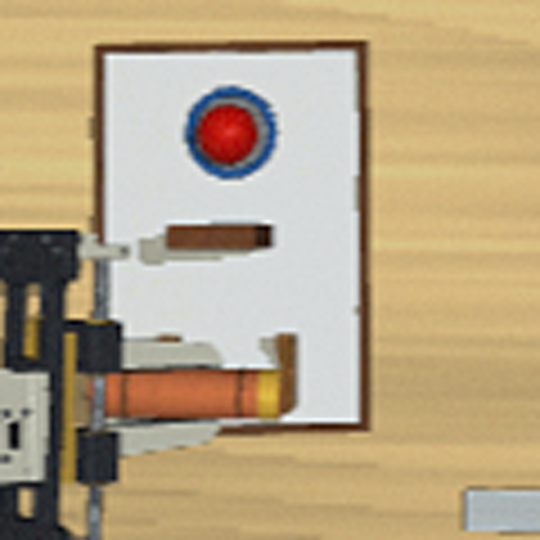

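The leg is held nearly level in the fingers above the cradle, brass ring towards -y (lower picture, about (265,393)). Next I measure its axis before lowering.

Run:
```python
from h import *
np.set_printoptions(precision=4,suppress=True)
for f,(u0,v0,u1,v1) in dict(top2=(155,255,210,280),sc2=(305,115,350,145)).items():
    D=np.load(f+".npz"); Q=D["P"][v0:v1,u0:u1]; h=cv2.cvtColor(D["im"],cv2.COLOR_RGB2HSV)[v0:v1,u0:u1]
    k=(Q[...,2]>.1)&(Q[...,2]<.23)&(h[...,1]>110)&(abs(Q[...,0]-.424)<.03)
    q=Q[k]; d=np.linalg.svd(q-q.mean(0))[2][0]; print(f,len(q),q.mean(0),q.min(0),q.max(0),"dir",d)
    for y in np.arange(.18,.33,.015):
        m=q[abs(q[:,1]-y)<.0075]
        if len(m)>3: print(round(y,3),len(m),m[:,0].min(),m[:,0].max(),m[:,0].mean(),m[:,2].max())
```

```text
top2 423 [0.4243 0.2458 0.175 ] [0.4099 0.1975 0.1498] [0.4374 0.3064 0.1828] dir [-0.0116  0.9968  0.0795]
0.195 27 0.411833285904094 0.43737012314924356 0.4250035517615625 0.1766264614108858
0.21 66 0.41102192007746763 0.43716039181650346 0.4245831181806088 0.17896110718708705
0.225 63 0.4108073561042382 0.43703843121833996 0.42434277475293547 0.18075439215223119
0.24 62 0.4103436269476955 0.43722605053890007 0.4246315902614774 0.18276218204478623
0.255 63 0.4103621982152765 0.4369059459649245 0.4238702632424888 0.1804838848175902
0.27 65 0.4098854645827327 0.43656892671385383 0.42396747035861204 0.182254628299463
0.285 59 0.4098752565350594 0.43649711006533337 0.4240086326226494 0.1827107751264024
0.3 18 0.4129673191802683 0.43405098276589527 0.4237793562286725 0.18243851675787595<stdin>:6: RuntimeWarning: Mean of empty slice.
  ret = um.true_divide(
Traceback (most recent call last):
ValueError: zero-size array to reduction operation minimum which has no identity
```

Run:
```python
from h import *
R3=tool(-45,1.1)
rows((tcp((.4235,.259,.11),R3),R3),(tcp((.4235,.259,.07),R3),R3))
```

```text
[4.82, -0.2, 3.81, -1.0, -3.45, -0.23]
[7.47, -0.16, 6.8, -1.0, -3.45, -0.23]
```

Call:
{"fn": "drive_tool", "kwargs": {
  "rows": [1,0,0.8,-0.3,-1,0,2.5,-0.1,2,-0.6,-2,-0.1,4,-0.2,3.2,-1,-3,-0.2,4.8,-0.2,3.8,-1,-3.5,-0.2,5.8,-0.2,4.9,-1,-3.5,-0.2,6.8,-0.2,6.1,-1,-3.5,-0.2,7.5,-0.2,6.8,-1,-3.5,-0.2,7.5,-0.2,6.8,-1,-3.5,-0.2,7.5,-0.2,6.8,-1,-3.5,-0.2,7.5,-0.2,6.8,-1,-3.5,-0.2]
}}

```text
t: 8.13
ee_pos: [0.4207, 0.378, 0.1878]
tool_rot: [[-0.014, 1.0, 0.015], [0.705, 0.02, -0.708], [-0.709, 0.001, -0.706]]
contact_force: [-0.3, -0.0, -1.2]
grip_width: 0.0292
grip_force: 30.0
```

Run:
```python
from h import *
np.set_printoptions(precision=4,suppress=True)
st(); R3=tool(-45,1.1)
rows((tcp((.4235,.259,.041),R3),R3))
c=bot.camera("top"); im=c["image"]; P=cloud(c); u0,v0,u1,v1=150,250,225,282
Q=P[v0:v1,u0:u1]; h=cv2.cvtColor(im,cv2.COLOR_RGB2HSV)[v0:v1,u0:u1]
k=(Q[...,2]>.06)&(Q[...,2]<.12)&(h[...,1]>110)&(abs(Q[...,0]-.424)<.025); q=Q[k]
print(q.min(0),q.max(0))
for y in np.arange(.18,.33,.015):
    m=q[abs(q[:,1]-y)<.0075]
    if len(m)>3: print(round(y,3),len(m),m[:,0].min(),m[:,0].max(),m[:,0].mean(),m[:,2].max())
cv2.imwrite("pics/c3.png",np.hstack([cv2.resize(im[180:300,140:240],None,fx=4,fy=4)[:,:,::-1],cv2.resize(bot.camera("scene")["image"][130:230,290:390],None,fx=4,fy=4.8)[:,:,::-1]]))
```

```text
8.13 [0.4207 0.378  0.1878] grasp [0.4232 0.2596 0.0699] z [ 0.015 -0.708 -0.706] y [1.    0.02  0.001] q [-1.29  0.94  0.56  1.96  0.11  0.92 -0.87] F [-0.3 -0.  -1.2] 0.02921493933985112 29.957646131515503
[1.97, 0.05, 2.09, 0.06, 0.12, 0.01]
[0.4096 0.2036 0.0676] [0.4395 0.3063 0.0913]
0.21 52 0.4113313250798527 0.43945355445804635 0.42540249218890386 0.09063164093903885
0.225 55 0.4107416745270482 0.4367493064065851 0.42404859446600507 0.08968307969330987
0.24 54 0.41068645627405537 0.43662547947720026 0.4238418790494363 0.0885789631366986
0.255 52 0.41025551505973007 0.4386765257315819 0.4241648832183895 0.0912542039550899
0.27 56 0.4101274744584744 0.43605981944430966 0.42364604798371147 0.08986480113181176
0.285 54 0.4097931803389565 0.4358044786999781 0.42310631363079887 0.0877578823443691
0.3 43 0.40964537036934073 0.4352110081614392 0.42262066209102517 0.08673163629765818
```

View pics/c3.png

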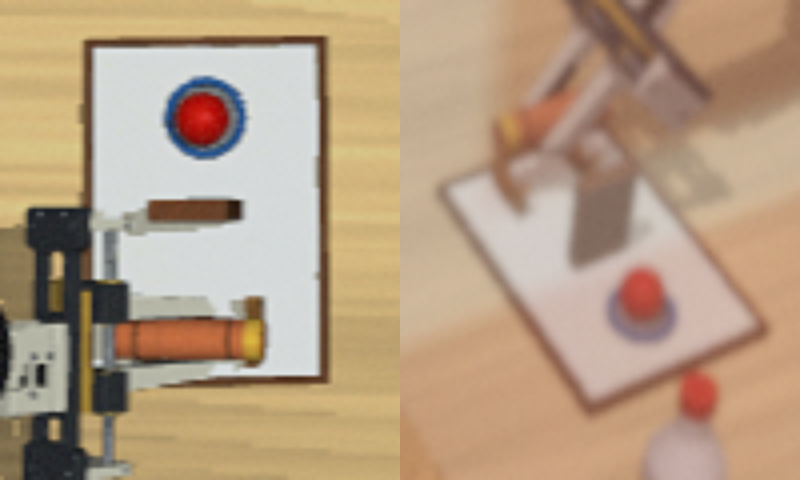

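The leg is just above the saddles: axis x about 0.424, mid y about 0.257, nearly level. The ball is centred in its pocket, so I'll lower it slowly.

Call:
{"fn": "drive_tool", "kwargs": {
  "rows": [0.3,0,0.3,0,0,0,0.6,0,0.6,0,0,0,0.9,0,0.9,0,0,0,1.2,0,1.2,0,0,0,1.4,0,1.4,0,0,0,1.6,0,1.6,0,0,0,1.8,0,1.8,0,0,0,1.9,0,1.9,0,0,0,1.9,0,1.9,0,0,0]
}}

```text
t: 8.98
ee_pos: [0.4205, 0.3781, 0.1602]
tool_rot: [[-0.015, 1.0, 0.015], [0.705, 0.021, -0.709], [-0.709, 0.0, -0.705]]
contact_force: [0.6, -0.4, 0.3]
grip_width: 0.0297
grip_force: 30.0
```

Run:
```python
from h import *
st()
```

```text
8.98 [0.4205 0.3781 0.1602] grasp [0.423  0.2597 0.0424] z [ 0.015 -0.709 -0.705] y [1.    0.021 0.   ] q [-1.28  0.98  0.54  1.96  0.1   0.88 -0.88] F [ 0.6 -0.4  0.3] 0.029701671017862447 29.955663084983826
```

Call:
{"fn": "drive_tool", "kwargs": {
  "rows": [0.1,0,0.1,0,0,0,0.2,0,0.2,0,0,0,0.2,0,0.2,0,0,0]
}}

```text
t: 9.23
ee_pos: [0.4212, 0.378, 0.1584]
tool_rot: [[-0.014, 1.0, 0.016], [0.705, 0.021, -0.709], [-0.709, 0.001, -0.705]]
contact_force: [2.7, 0.1, 7.8]
grip_width: 0.0297
grip_force: 29.9
```

Call:
{"fn": "drive_tool", "kwargs": {
  "rows": [0.1,0,0.1,0,0,0,0.15,0,0.15,0,0,0,0.15,0,0.15,0,0,0]
}}

```text
t: 9.48
ee_pos: [0.4215, 0.378, 0.1578]
tool_rot: [[-0.014, 1.0, 0.016], [0.704, 0.021, -0.71], [-0.71, 0.002, -0.704]]
contact_force: [0.8, 5.1, 22.7]
grip_width: 0.0299
grip_force: 30.0
```

Run:
```python
from h import *
np.set_printoptions(precision=4,suppress=True)
st()
c=bot.camera("top"); im=c["image"]; P=cloud(c); u0,v0,u1,v1=150,250,225,282
Q=P[v0:v1,u0:u1]; h=cv2.cvtColor(im,cv2.COLOR_RGB2HSV)[v0:v1,u0:u1]
k=(Q[...,2]>.045)&(Q[...,2]<.07)&(h[...,1]>110)&(abs(Q[...,0]-.424)<.012); q=Q[k]
for y in np.arange(.18,.33,.015):
    m=q[abs(q[:,1]-y)<.0075]
    if len(m)>3: print(round(y,3),len(m),m[:,0].mean(),m[:,2].max(),np.median(m[:,2]))
```

```text
9.48 [0.4215 0.378  0.1578] grasp [0.4242 0.2594 0.0402] z [ 0.016 -0.71  -0.704] y [1.    0.021 0.002] q [-1.28  0.99  0.54  1.96  0.1   0.88 -0.89] F [ 0.8  5.1 22.7] 0.029898064356160634 29.952965676784515
0.21 43 0.42475748855848855 0.061457690251066587 0.053361152123920064
0.225 43 0.4248773145118087 0.05822144589233171 0.05307997847650806
0.24 40 0.42469295667318896 0.059552245639010515 0.05393407330549084
0.255 40 0.4246296909728079 0.060729089746172395 0.053259815405439004
0.27 41 0.4241651592978942 0.061921516422236304 0.05383835942259765
0.285 41 0.42393037930221944 0.05852809300917707 0.0530774064407254
0.3 38 0.42358890511912806 0.056197304368387685 0.05213709287856699
```

The leg is seated: grasp z 0.040 and 23 N upward. I'll ease off the push, open partly and look.

Call:
{"fn": "drive_tool", "kwargs": {
  "rows": [-0.1,0,-0.1,0,0,0,-0.2,0,-0.2,0,0,0,-0.2,0,-0.2,0,0,0]
}}

```text
t: 9.78
ee_pos: [0.4209, 0.3782, 0.1587]
tool_rot: [[-0.014, 1.0, 0.016], [0.706, 0.021, -0.708], [-0.708, 0.001, -0.706]]
contact_force: [3.0, 0.0, 2.5]
grip_width: 0.0291
grip_force: 29.9
```

Call:
{"fn": "drive_tool", "kwargs": {
  "rows": [0,0,0,0,0,0,0,0,0,0,0,0,0,0,0,0,0,0,0,0,0,0,0,0,0,0,0,0,0,0,0,0,0,0,0,0],
  "jaw": 0.05
}}

```text
t: 10.28
ee_pos: [0.4203, 0.3781, 0.1581]
tool_rot: [[-0.015, 1.0, 0.014], [0.705, 0.021, -0.709], [-0.709, -0.0, -0.705]]
contact_force: [-0.0, -0.2, -0.5]
grip_width: 0.0493
grip_force: 0.0
```

Run:
```python
from h import *
np.set_printoptions(precision=4,suppress=True)
st()
rows((bot.get_obs()["ee_pos"]+[0,.16,.16],bot.get_obs()["tool_rot"]))
```

```text
10.28 [0.4203 0.3781 0.1581] grasp [0.4227 0.2597 0.0403] z [ 0.014 -0.709 -0.705] y [ 1.     0.021 -0.   ] q [-1.28  0.99  0.54  1.96  0.1   0.88 -0.89] F [-0.  -0.2 -0.5] 0.049300212724224364 0.0
[-0.06, 0.33, -22.62, 0.0, 0.0, 0.0]
```

Call:
{"fn": "drive_tool", "kwargs": {
  "rows": [0,0,-0.5,0,0,0,0,0,-1.5,0,0,0,0,0,-3,0,0,0,0,0,-5,0,0,0,0,0,-7.5,0,0,0,0,0,-10,0,0,0,0,0,-13,0,0,0,0,0,-16,0,0,0,0,0,-18,0,0,0,0,0,-18,0,0,0]
}}

```text
t: 11.12
ee_pos: [0.4175, 0.5094, 0.2886]
tool_rot: [[-0.015, 1.0, 0.019], [0.709, 0.024, -0.704], [-0.705, 0.003, -0.71]]
contact_force: [-0.0, 0.5, -0.5]
grip_width: 0.0485
grip_force: 0.0
```

Call:
{"fn": "drive_tool", "kwargs": {
  "rows": [0,0,0,0,0,0,0,0,0,0,0,0,0,0,0,0,0,0]
}}

```text
t: 11.37
ee_pos: [0.4176, 0.5046, 0.2845]
tool_rot: [[-0.014, 1.0, 0.013], [0.704, 0.02, -0.71], [-0.71, -0.001, -0.704]]
contact_force: [-0.4, -0.0, -0.5]
grip_width: 0.0488
grip_force: 0.0
```

```bash
cat >> h.py <<'E'
def tray(n=None,show=None):
    c=bot.camera("top"); im=c["image"]; P=cloud(c); h=cv2.cvtColor(im,cv2.COLOR_RGB2HSV)
    if n: save(c,n)
    B=(P[...,1]>.12)&(P[...,1]<.39)&(P[...,0]>.36)&(P[...,0]<.67)
    z=P[...,2]
    def pr(l,k):
        q=P[k&B]; r=cv2.minAreaRect((q[:,:2]*1000).astype(np.float32)); print(l,len(q),np.round(q.mean(0),4),np.round(q[:,2].max(),4),np.round(r[0],1),np.round(r[1],1),round(r[2],1))
    pr("handle",(z>.078)&(z<.1)&(abs(P[...,0]-.515)<.025)&(abs(P[...,1]-.258)<.045))
    pr("leg",(z>.04)&(z<.08)&(h[...,1]>110)&(P[...,0]<.45)); pr("legtop",(z>.05)&(z<.08)&(h[...,1]>110)&(P[...,0]<.45))
    pr("ball",(z>.03)&(z<.08)&(h[...,1]>170)&(P[...,0]>.54))
    pr("floor",(z>.004)&(z<.013)&(h[...,1]<40)&(h[...,2]>180))
E
python3 - <<'E'
from h import *
st(); tray("t4.png")
R=tool(0,1.1); rows((tcp((.5145,.258,.20),R),R),(tcp((.5145,.258,.12),R),R))
c=cv2.imread("pics/t4.png")[180:300,130:270]; cv2.imwrite("pics/t4c.png",cv2.resize(c,None,fx=4.5,fy=4.5))
E
```

```text
11.37 [0.4176 0.5046 0.2845] grasp [0.4198 0.3861 0.1669] z [ 0.013 -0.71  -0.704] y [ 1.     0.02  -0.001] q [-1.37  0.87  0.57  1.69  0.08  1.29 -0.87] F [-0.4 -0.  -0.5] 0.04880969604082316 0.0
handle 117 [0.5142 0.2591 0.085 ] 0.0927 [514.1 259.1] [14.2 55. ] 1.0
leg 362 [0.426  0.2578 0.0521] 0.06 [429.5 258.2] [ 37.8 109.9] 1.0
legtop 276 [0.4253 0.2573 0.0537] 0.06 [424.3 258.1] [ 26.  109.9] 0.9
ball 122 [0.5821 0.2581 0.0427] 0.0523 [582.8 258.9] [35.9 33.3] 44.9
floor 3143 [0.5219 0.2572 0.0083] 0.013 [514.7 260. ] [249.8 168.8] 1.5
[-23.36, 9.19, 11.82, -0.03, 45.23, 0.03]
[-17.68, 9.19, 17.46, -0.03, 45.23, 0.03]
```

View pics/t4c.png

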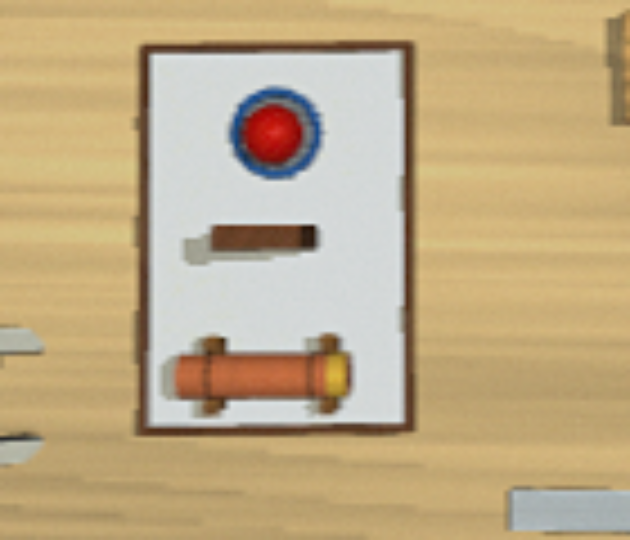

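The leg lies in both saddles: mid (0.4245, 0.258) against the wanted (0.424, 0.257), yaw 1°, with the ball still in its pocket. Now to the handle.

Call:
{"fn": "drive_tool", "kwargs": {
  "rows": [-1.5,0.8,0.5,0,4,0,-4.5,2,2.2,0,9.5,0,-7.5,3,4,0,15,0,-10.5,4.2,5.5,0,21,0,-13.5,5.5,7,0,26.5,0,-16.5,6.6,8.5,0,32,0,-19.5,7.7,10,0,37.5,0,-22,8.7,11,0,42,0,-23.4,9.2,11.8,0,45,0,-23.4,9.2,11.8,0,45,0]
}}

```text
t: 12.25
ee_pos: [0.5165, 0.2526, 0.3693]
tool_rot: [[-0.011, 1.0, 0.002], [1.0, 0.011, -0.0], [-0.0, 0.002, -1.0]]
contact_force: [0.2, -0.4, 0.2]
grip_width: 0.0489
grip_force: 0.0
```

Call:
{"fn": "drive_tool", "kwargs": {
  "rows": [0,0,0,0,0,0,0,0,0,0,0,0,0,0,0,0,0,0]
}}

```text
t: 12.5
ee_pos: [0.5141, 0.2606, 0.3668]
tool_rot: [[-0.023, 1.0, -0.001], [1.0, 0.023, -0.004], [-0.004, -0.002, -1.0]]
contact_force: [-0.0, 0.6, 0.9]
grip_width: 0.049
grip_force: 0.0
```

Run:
```python
from h import *
st()
R=tool(0,1.1); rows((tcp((.5135,.259,.14),R),R),(tcp((.5135,.259,.055),R),R))
```

```text
12.5 [0.5141 0.2606 0.3668] grasp [0.5138 0.26   0.1998] z [-0.001 -0.004 -1.   ] y [ 1.     0.023 -0.002] q [-0.78  0.48  0.31  2.   -0.22  0.7  -0.32] F [-0.   0.6  0.9] 0.04896705860703331 0.0
[-0.14, -0.05, 5.98, -0.09, 0.22, 0.24]
[-0.11, -0.04, 14.48, -0.09, 0.22, 0.24]
```

Call:
{"fn": "drive_tool", "kwargs": {
  "rows": [0,0,2,0,0.1,0.1,-0.1,0,4.5,0,0.2,0.2,-0.1,0,7,0,0.2,0.2,-0.1,0,9,0,0.2,0.2,-0.1,0,11,0,0.2,0.2,-0.1,0,12.5,0,0.2,0.2,-0.1,0,13.7,0,0.2,0.2,-0.1,0,14.5,0,0.2,0.2,-0.1,0,14.5,0,0.2,0.2,-0.1,0,14.5,0,0.2,0.2]
}}

```text
t: 13.33
ee_pos: [0.5147, 0.2581, 0.2226]
tool_rot: [[-0.018, 1.0, -0.0], [1.0, 0.018, 0.001], [0.001, -0.0, -1.0]]
contact_force: [-0.4, -0.3, -0.5]
grip_width: 0.0488
grip_force: 0.0
```

Call:
{"fn": "drive_tool", "kwargs": {
  "rows": [0,0,0,0,0,0,0,0,0,0,0,0,0,0,0,0,0,0,0,0,0,0,0,0,0,0,0,0,0,0,0,0,0,0,0,0,0,0,0,0,0,0,0,0,0,0,0,0],
  "jaw": -1
}}

```text
t: 14.0
ee_pos: [0.5148, 0.2576, 0.2232]
tool_rot: [[-0.018, 1.0, 0.0], [1.0, 0.018, 0.001], [0.001, 0.0, -1.0]]
contact_force: [-1.2, -0.5, 5.1]
grip_width: 0.016
grip_force: 30.0
```

Run:
```python
from h import *
st()
```

```text
14.0 [0.5148 0.2576 0.2232] grasp [0.5148 0.2578 0.0562] z [ 0.     0.001 -1.   ] y [1.    0.018 0.   ] q [-0.69  0.69  0.18  2.09 -0.31  0.39 -0.23] F [-1.2 -0.5  5.1] 0.01596103612883285 29.988606870174408
```

The handle is gripped at 16 mm width with 30 N. I'll lift gently.

Call:
{"fn": "drive_tool", "kwargs": {
  "rows": [0,0,-0.2,0,0,0,0,0,-0.5,0,0,0,0,0,-1,0,0,0,0,0,-1.6,0,0,0,0,0,-2.3,0,0,0,0,0,-3,0,0,0,0,0,-3.7,0,0,0,0,0,-4.3,0,0,0,0,0,-4.7,0,0,0,0,0,-5,0,0,0]
}}

```text
t: 14.83
ee_pos: [0.5149, 0.2575, 0.2736]
tool_rot: [[-0.017, 1.0, 0.001], [1.0, 0.017, 0.002], [0.002, 0.001, -1.0]]
contact_force: [0.0, 0.5, -4.1]
grip_width: 0.016
grip_force: 30.0
```

Call:
{"fn": "drive_tool", "kwargs": {
  "rows": [0,0,-0.2,0,0,0,0,0,-0.6,0,0,0,0,0,-1.2,0,0,0,0,0,-2,0,0,0,0,0,-3,0,0,0,0,0,-4,0,0,0,0,0,-4.8,0,0,0,0,0,-5.3,0,0,0,0,0,-5.5,0,0,0,0,0,-5.5,0,0,0]
}}

```text
t: 15.67
ee_pos: [0.5149, 0.2575, 0.3285]
tool_rot: [[-0.017, 1.0, 0.001], [1.0, 0.017, 0.002], [0.002, 0.001, -1.0]]
contact_force: [-0.6, -0.5, -4.0]
grip_width: 0.0156
grip_force: 30.0
```

Run:
```python
from h import *
st(); c=bot.camera("top"); save(c,"t5.png"); P=cloud(c); h=cv2.cvtColor(c["image"],cv2.COLOR_RGB2HSV)
k=(abs(P[...,0]-.515)<.14)&(abs(P[...,1]-.258)<.1)&(P[...,2]>.08)&(P[...,2]<.14)&(h[...,1]<40)&(h[...,2]>180)
q=P[k]; a=np.linalg.lstsq(np.c_[q[:,:2],np.ones(len(q))],q[:,2],rcond=None)[0]; print("floor slope",a.round(3),len(q),np.median(q[:,2]))
s=bot.camera("scene"); cv2.imwrite("pics/s5.png",cv2.resize(s["image"][90:240,260:420],None,fx=4,fy=4)[:,:,::-1])
R=tool(0,1); o=bot.get_obs()["ee_pos"]; rows(((.564,-.259,o[2]),R))
```

```text
15.67 [0.5149 0.2575 0.3285] grasp [0.5151 0.2578 0.1615] z [ 0.001  0.002 -1.   ] y [1.    0.017 0.001] q [-0.75  0.53  0.28  2.03 -0.25  0.61 -0.29] F [-0.6 -0.5 -4. ] 0.015600057913562893 29.966363310813904
floor slope [ 0.002 -0.     0.113] 2320 0.1136955775652725
[-51.72, 4.03, -0.06, -0.01, -0.07, -0.01]
```

View pics/s5.png

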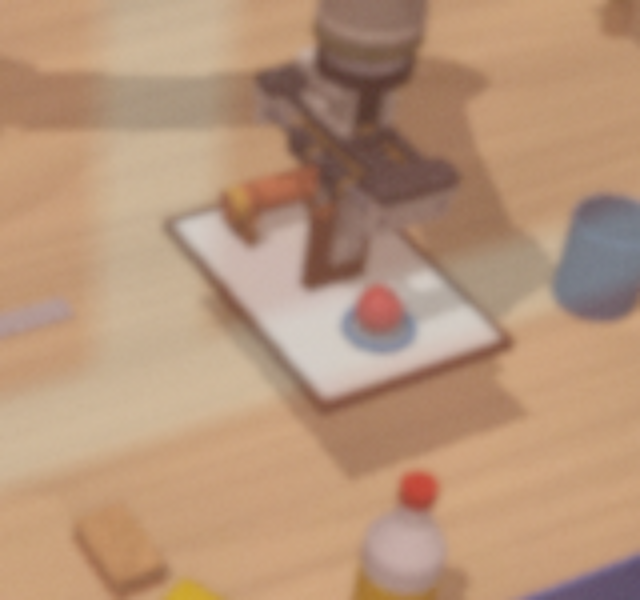

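The tray hangs level with the leg in the cradle and the ball in its pocket; the floor slope is about 0 and the underside about 10.5 cm up. I'll carry it over smoothly.

Call:
{"fn": "drive_tool", "kwargs": {
  "rows": [-0.1,0,0,0,0,0,-0.4,0,0,0,0,0,-0.9,0.1,0,0,0,0,-1.6,0.1,0,0,0,0,-2.5,0.2,0,0,0,0,-3.6,0.3,0,0,0,0,-4.8,0.4,0,0,0,0,-6,0.5,0,0,0,0,-7.2,0.6,0,0,0,0,-8.4,0.7,0,0,0,0]
}}

```text
t: 16.6
ee_pos: [0.5234, 0.1719, 0.3278]
tool_rot: [[-0.016, 1.0, 0.0], [1.0, 0.016, 0.001], [0.001, 0.0, -1.0]]
contact_force: [0.3, -0.3, -4.1]
grip_width: 0.0157
grip_force: 30.0
```

Call:
{"fn": "drive_tool", "kwargs": {
  "rows": [-1.2,0.1,0,0,0,0,-2.4,0.2,0,0,0,0,-3.6,0.3,0,0,0,0,-4.8,0.4,0,0,0,0,-6,0.5,0,0,0,0,-7.2,0.6,0,0,0,0,-8.4,0.7,0,0,0,0,-9.6,0.8,0,0,0,0,-10.8,0.9,0,0,0,0,-12,1,0,0,0,0]
}}

```text
t: 17.43
ee_pos: [0.5355, 0.0526, 0.3276]
tool_rot: [[-0.017, 1.0, 0.0], [1.0, 0.017, 0.001], [0.001, 0.0, -1.0]]
contact_force: [0.2, 0.4, -4.5]
grip_width: 0.0159
grip_force: 30.0
```

Call:
{"fn": "drive_tool", "kwargs": {
  "rows": [-1.2,0.1,0,0,0,0,-2.4,0.2,0,0,0,0,-3.6,0.3,0,0,0,0,-4.8,0.4,0,0,0,0,-6,0.5,0,0,0,0,-7.2,0.6,0,0,0,0,-8.4,0.7,0,0,0,0,-9.6,0.8,0,0,0,0,-10.8,0.9,0,0,0,0,-12,1,0,0,0,0]
}}

```text
t: 18.27
ee_pos: [0.5475, -0.0673, 0.3274]
tool_rot: [[-0.017, 1.0, 0.0], [1.0, 0.017, 0.001], [0.001, 0.0, -1.0]]
contact_force: [-1.0, -0.3, -4.5]
grip_width: 0.0158
grip_force: 30.0
```

Call:
{"fn": "drive_tool", "kwargs": {
  "rows": [-1.2,0.1,0,0,0,0,-2.4,0.2,0,0,0,0,-3.6,0.3,0,0,0,0,-4.8,0.4,0,0,0,0,-6,0.5,0,0,0,0,-7.2,0.6,0,0,0,0,-8.4,0.6,0,0,0,0,-9.5,0.6,0,0,0,0,-10.5,0.7,0,0,0,0,-11.3,0.7,0,0,0,0]
}}

```text
t: 19.1
ee_pos: [0.5564, -0.1802, 0.3273]
tool_rot: [[-0.017, 1.0, 0.0], [1.0, 0.017, 0.001], [0.001, 0.0, -1.0]]
contact_force: [0.2, -0.6, -4.1]
grip_width: 0.0158
grip_force: 30.0
```

Run:
```python
from h import *
st(); R=tool(0,1); o=bot.get_obs()["ee_pos"]; rows(((.564,-.259,o[2]),R))
```

```text
19.1 [ 0.5564 -0.1802  0.3273] grasp [ 0.5565 -0.1801  0.1603] z [ 0.     0.001 -1.   ] y [1.    0.017 0.   ] q [ 0.07  0.54  0.22  2.01 -0.19  0.62  0.43] F [ 0.2 -0.6 -4.1] 0.01577278388142795 29.966425895690918
[-7.89, 0.62, -0.01, 0.02, -0.06, -0.05]
```

Call:
{"fn": "drive_tool", "kwargs": {
  "rows": [-0.8,0.1,0,0,0,0,-1.7,0.2,0,0,0,0,-2.7,0.3,0,0,0,0,-3.7,0.4,0,0,0,0,-4.7,0.5,0,0,0,0,-5.6,0.5,0,0,0,0,-6.4,0.6,0,0,0,0,-7.1,0.6,0,0,0,0,-7.6,0.6,0,0,0,0,-7.8,0.6,0,0,0,0]
}}

```text
t: 19.93
ee_pos: [0.5636, -0.2578, 0.3272]
tool_rot: [[-0.016, 1.0, 0.0], [1.0, 0.016, 0.001], [0.001, 0.0, -1.0]]
contact_force: [0.3, -0.6, -3.6]
grip_width: 0.0155
grip_force: 30.0
```

Call:
{"fn": "drive_tool", "kwargs": {
  "rows": [0,0,0,0,0,0,0,0,0,0,0,0,0,0,0,0,0,0,0,0,0,0,0,0,0,0,0,0,0,0,0,0,0,0,0,0,0,0,0,0,0,0,0,0,0,0,0,0]
}}

```text
t: 20.6
ee_pos: [0.5637, -0.2567, 0.3272]
tool_rot: [[-0.017, 1.0, 0.0], [1.0, 0.017, 0.001], [0.001, 0.0, -1.0]]
contact_force: [0.3, -0.1, -4.6]
grip_width: 0.016
grip_force: 30.0
```

Run:
```python
from h import *
st(); c=bot.camera("top"); P=cloud(c); h=cv2.cvtColor(c["image"],cv2.COLOR_RGB2HSV)
B=(abs(P[...,0]-.564)<.14)&(abs(P[...,1]+.259)<.1); z=P[...,2]
q=P[B&(z>.09)&(z<.13)&(h[...,1]<40)&(h[...,2]>150)]; a=np.linalg.lstsq(np.c_[q[:,:2],np.ones(len(q))],q[:,2],rcond=None)[0]; print("slope",a.round(3),np.median(q[:,2]))
cv2.imwrite("pics/t6.png",cv2.resize(c["image"][140:290,290:430],None,fx=4,fy=4)[:,:,::-1])
```

```text
20.6 [ 0.5637 -0.2567  0.3272] grasp [ 0.5638 -0.2565  0.1602] z [ 0.     0.001 -1.   ] y [1.    0.017 0.   ] q [ 0.2   0.57  0.21  1.93 -0.19  0.66  0.54] F [ 0.3 -0.1 -4.6] 0.01601687893122132 29.966221153736115
slope [0.001 0.002 0.112] 0.11225421745279647
```

View pics/t6.png

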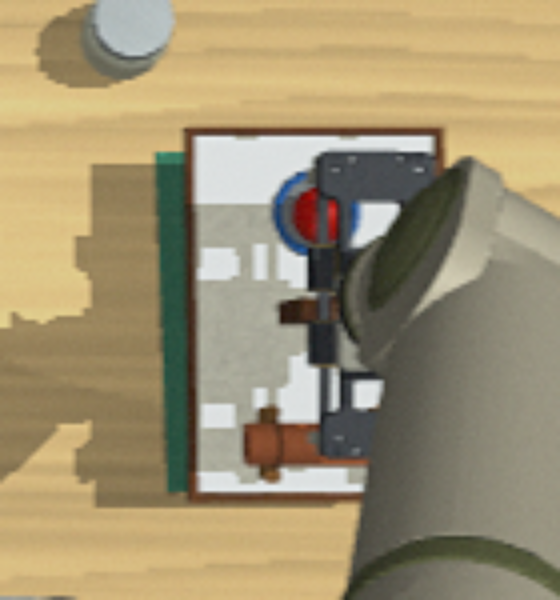

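The tray is over the mat, level and still: floor at 0.112, so the underside is at about 0.104. The leg is in the cradle at (300,445) and the ball in its pocket at (316,213). I'll hand it in.

```bash
python3 -c "
from rig import bot
print(bot.job_done())"
```

```text
the job is handed in; nothing more can be done
None
```

The job is handed in at 20.6 s (no verdict was returned): the leg was lowered into the cradle and released, and the tray is held level over the middle of the mat, about 10 cm up, with the ball in its pocket.

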